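Unscrew the parts jar and hold its cap over the mouth

ROBOT

A 7-joint arm with a two-finger parallel gripper is mounted at the origin on the work surface. World frame = base frame: x ahead of the robot, y to its left, z up, the work surface at z = 0. Lengths are in m, angles in rad, forces in N, time in s.
With the tool pointing down it reaches from about 0.425 to 1.025 m from the base axis. Payload 3.6 kg.
Tool frame: the origin (TCP) lies between the finger pads; the fingertips stand 22 mm ahead of it and the grasp point (between the pads) lies 3 mm ahead of it; z points along the fingers, y is the line along which they close (so a half turn about z gives the same grasp; the last joint's range is limited). The gripper opens to 85 mm and grips with 20 to 120 N. Pads are 22 mm wide; open, the fingers measure 114 mm over their backs; the gripper's body (76 mm by 85 mm) begins 54 mm behind the grasp point. The pads swing forward as they close: fully open they stand 13 mm farther back than shut.
Start: joints at [-1.234, 0.591, 0.048, 1.609, -0.033, 0.943, -0.034], TCP at [0.302, 0.659, 0.231] pointing down, gripper open.
Joint ranges: [-2.69, 2.69], [-0.47, 2.24], [-1.27, 1.36], [0.19, 2.51], [-1.53, 4.68], [0.08, 2.07], [-3.09, 3.09]. Speed limits (rad/s): [2.57, 2.57, 3.14, 3.14, 3.14, 3.14, 3.14].

INTERFACE

Orientations are given as a unit quaternion [x, y, z, w].
In Python, from workcell import monitor, imaging, manip, spotter gives the robot as it stands.
- The arm moves only by the tool send_rows, never from a script. Its arguments are lists of equal length, an entry for each row: "xyz": the shift along the world's x, y, z in cm, a list of three; "yaw": the turn about the world's z in rad; "grip": the opening, from 0 (shut) to 1 (fully open). A call has 1 to 10 rows; each row shifts and turns the commanded pose from where the row before left it; what a row does not reach is not made up. A row lasts 1/10 s, in which the tool goes at most 50 mm and 8.59 degrees, less where a joint would pass 70% of its speed; a pose out of reach is approached as far as the arm can. A call is refused whole if a number of a shift passes 5 or a number of a turn 0.15, either way. A call with a gripper value outside its range is refused whole. The fingers move at their own pace and stop on an object; "force" is the grip in N (left out, the last holds). Time passes only in rows, so rows that do not move let the fingers close. It gives the time, the measured TCP pose, the force, the opening and the grip force at its end, in the units of the state.
- monitor.state(): the state, without advancing time (a new reading comes with each control period).
- imaging.grab_frame(name): name is "scene" or "top" or "wrist"; returns the picture (420x560x3 uint8, red, green, blue); there is no depth.
- imaging.get_calibration(name): a dict with "fovy" (degrees; the focal length in pixels is half the picture's height over the tangent of half this angle, whatever the lens; pixels are square), "cx", "cy" (the principal point, pixels), "k1" (the pictures are not rectified: a ray, as slopes to the right and down, at radius r is drawn at 1 + k1 r^2 times it, then the intrinsics apply), "view" (4x4, takes a point from world to camera coordinates). Camera axes: x right, y up, looking along -z (the intrinsics and any distortion apply to the point x, -y, -z); pixel columns grow to the right and rows downward; lengths in m; the calibration is good to about 2 mm. A picture is of the moment at which its call begins: read the wrist's pose just before it. get_calibration takes no time and is no camera call; for the wrist camera it gives the pose at the moment of the call.
- manip.hand_in(): hands the job in; it is judged then, once.
Trained networks look in the newest picture that a camera, given by its name, has taken for a name from the list of things; names that differ only in an ending like _2 or _b are one class to them, and where a whole thing is asked for, a point or a joint stands for the part that bears it (a point fixed in the world has none). Each returns a list of dicts, best first, with "confidence" (0 to 1); they miss things now and then, are a little off and sometimes report something else, mostly with a low value. They report only what shows in the picture. A call takes as long as a camera call. They do not tell look-alikes from the thing itself.
- spotter.regions_of(query, camera): "region" (420x560 bool, what is visible of it) and "bbox" ([centre column, centre row, width, height] in pixels, round what is visible of it).
- spotter.spot_point(query, camera): "position" ([row, column] in pixels: a listed point, or the origin of a listed thing).
The state is a dict: "clock": time; "joint_positions": joint angles; "dq": joint speeds; "effort": joint torques, N m; "eef_pos": TCP position; "eef_rot": TCP orientation; "contact_force": force on the tool from outside, world axes, zero at the start; "torque": the same for the moment, N m; "finger_gap": finger opening in m; "gripper_force": force on a finger pad.
Only numpy, scipy, OpenCV 4.12 (cv2) and the standard library are available. Lean on these libraries where they do the work, as an engineer would, in place of code of your own. Each camera call takes 0.05 s, during which the arm holds its last target. There are 200 camera calls.

TASK

Take the eyeglass loupe off the cap of the glass jar that stands in the clear acrylic stand and set it down gently in the white tray. Then unscrew that jar's tight metal cap anticlockwise (about a sixth of a turn), letting the stand brace the jar so that it stays seated; stop turning as soon as the threads let go, lift the cap straight up and finish while still holding it, level and still, a couple of centimetres above the jar's open mouth. Do not disturb the other things lying on the desk.

Things in the scene. Friction and masses are not known exactly. Their poses are not given: they have to be found in the camera images.
- loupe_center (a point): centre (half-way up) of the watchmaker's eyeglass loupe: black plastic, 32 mm tall, standing on its wide end on top of the cap, z axis up. Cylindrical barrel 28 mm in diameter from 10 mm above its underside to its top; the skirt below flares to 36 mm. 30 g, loose.
- tray: white ceramic tray, 120 (its x) by 150 (its y) by 16 mm tall, walls and floor 5 mm thick, empty, fixed to the desk. Origin at the centre of its underside.
- stand: clear acrylic stand, fixed to the desk, 76 mm square and 30 mm tall, with a square pocket 59 mm wide whose floor is 8 mm above the desk. Origin at the centre of its underside. It keeps the jar from turning with the cap, but not from being lifted.
- jar: square clear glass jar, about 340 g, loose in the stand's pocket (1.5 mm play). Origin at the centre of its underside, z up, x towards a brass pip on the shoulder. Body 56 mm square, 50 mm tall, shoulder to 54 mm, neck 34 mm wide, mouth at 87 mm. The cap is free once its x axis is 53 deg or more anticlockwise (from above) of the jar's x; stop at about 125 deg. Lifting before that lifts the jar.
- cap_center (a point): centre (half-way up) of the jar's round knurled aluminium cap, 48 mm wide, 24 mm tall, 50 g, loose; z up, x towards the black line on its top. At the start its underside is 66 mm above the jar's underside (12 mm above the shoulder), its x within 8 deg of the jar's x. Tight: some 0.3 to 0.7 N m loosens it; it turns easily after 25 deg or so. It must rise 21 mm to clear the mouth.
- cap_mark (a point): point on the black line on the cap's top face, 20 mm from the cap's axis along the cap's x axis.
- tweezers: bystander: steel tweezers 120 mm long lying flat (5 mm high), along its x; origin in its middle.
- opener: bystander: blue plastic case-back opener, 115 mm long (its x), 26 mm high, lying.
- watch: bystander: wrist watch lying open, 145 mm long (its y), 42 mm wide, 10 mm high.
- spare_jar: bystander: a smaller capped square jar, 46 mm square, 71 mm tall, standing on the desk itself.
- espresso: bystander: white espresso cup with handle, 64 mm in diameter, 58 mm tall.
- driver: bystander: screwdriver, 130 mm long, lying.
Things that resemble listed ones, but are neither listed nor needed, are in the scene too. There is more than one size of the part that bears cap_center; the job needs the larger. What is shaped like the jar but blue is not meant.

How it is judged:
On the way, in this order (a step that is already met when the one before it is completed fails the run):
1. the loupe lies in the tray, let go, and the cap is still on the jar (x of loupe_center in the frame of tray between -0.055 and 0.055 m and y of loupe_center in the frame of tray between -0.07 and 0.07 m and z of loupe_center in the frame of tray below 0.03 m and contact force between the fingers and loupe below 0.05 N and linear speed of loupe below 0.03 m/s and z of cap_center in the frame of jar below 0.082 m), for 0.2 s.
2. the cap is turned at least 40 degrees anticlockwise while still down on the jar, the jar seated in its stand (x of cap_mark in the frame of jar below 0.0153 m and y of cap_mark in the frame of jar above 0.008 m and z of cap_center in the frame of jar below 0.085 m and z of jar in the frame of stand below 0.012 m and angle between jar's own z axis and vertical below 0.08 rad), for 0.05 s.
At the end, for the whole second after the job is handed in: The fingers hold the cap, level within 11 deg and still, its underside 3 to 40 mm above the jar's mouth, within 15 mm of the jar's axis, touching nothing else; the jar is upright and seated in the stand (raised at most 4 mm); the loupe rests in the tray, let go (contact force between the fingers and cap above 1 N and contact force between each of cap, the fingers and jar below 0.05 N and contact force between cap and tray below 0.05 N and contact force between cap and stand below 0.05 N and contact force between each of cap, the fingers and loupe below 0.05 N and z of cap_center in the frame of jar between 0.102 and 0.139 m and horizontal distance between cap_center and jar below 0.015 m and angle between cap_center's own z axis and vertical below 0.2 rad and linear speed of cap below 0.02 m/s and z of jar in the frame of stand below 0.012 m and angle between jar's own z axis and vertical below 0.08 rad and x of loupe_center in the frame of tray between -0.055 and 0.055 m and y of loupe_center in the frame of tray between -0.07 and 0.07 m and z of loupe_center in the frame of tray below 0.03 m and linear speed of loupe below 0.03 m/s); the arm keeps its last pose, push and grip.
It fails at once if the jar is lifted out of its seat by more than 8 mm (z of jar in the frame of stand above 0.016 m).
It fails at once if the cap is turned on far past letting go (more than about 113 degrees from the jar's x axis) (x of cap_mark in the frame of jar below -0.008 m and horizontal distance between cap_center and jar below 0.02 m).
It fails at once if the loupe is dropped or thrown (faster than 0.7 m/s while not held) (linear speed of loupe above 0.7 m/s and contact force between the fingers and loupe below 0.05 N).
It fails at once if a bystander on the desk is moved by more than 25 mm (distance of any of tweezers, opener, watch, spare_jar, espresso, driver from where it was at the start of the episode above 0.025 m).
It also fails if it takes over 51 s, if anything falls off the work surface, if the arm or the gripper's body presses on something with over 40 N, if the wrist force passes 120 N, or if a joint passes its speed limit or range.

## Working session

There is one attempt and no reset: what is moved stays moved. The work goes in short steps, Python scripts to look and compute and a tool call to move; the robot and the scene stay as the last step left them, time stands still between calls to the robot, and variables do not carry over. Pictures are saved under pics/ and viewed, at most 10 in all, crops included, and the job is handed in when it is done.

Besides the shell and the picture viewer there is one more tool, called after ">>>" by a JSON object that holds its "method" and its "body", one argument or row to a line. send_rows: Moves the arm, as the interface text tells. Its arguments: {"type":"object","properties":{"xyz":{"type":"array"},"yaw":{"type":"array"},"grip":{"type":"array"},"force":{"type":"number"}},"required":["xyz","yaw","grip"]}

```bash
ls; mkdir -p pics; cat > h.py <<'E'
import numpy as np, cv2
from scipy.optimize import least_squares
from workcell import monitor, imaging, manip, spotter
def K(c):
    f=210/np.tan(np.radians(c['fovy'])/2); return f,c['cx'],c['cy'],c['k1']
def proj(c,p):
    f,cx,cy,k=K(c); q=np.asarray(c['view'])@np.append(p,1); s=np.array([q[0]/-q[2],-q[1]/-q[2]])
    s=s*(1+k*(s@s)); return np.array([cx+f*s[0],cy+f*s[1]])  # col,row
def ray(c,u,v):
    f,cx,cy,k=K(c); d=np.array([(u-cx)/f,(v-cy)/f]); s=d.copy()
    for _ in range(30): s=d/(1+k*(s@s))
    V=np.asarray(c['view']); R=V[:3,:3]; o=-R.T@V[:3,3]; w=R.T@np.array([s[0],-s[1],-1]); return o,w/np.linalg.norm(w)
def atz(c,u,v,z):
    o,w=ray(c,u,v); return o+w*(z-o[2])/w[2]
def tri(obs):
    A=np.zeros((3,3));b=np.zeros(3);rs=[ray(*x) for x in obs]
    for o,w in rs:
        M=np.eye(3)-np.outer(w,w);A+=M;b+=M@o
    p=np.linalg.solve(A,b); return p,[np.linalg.norm((np.eye(3)-np.outer(w,w))@(p-o)) for o,w in rs]
def save(n,im): cv2.imwrite('pics/'+n,im[:,:,::-1])
E
python3 - <<'E'
from h import *
a=imaging.grab_frame('scene');b=imaging.grab_frame('top')
save('a.png',np.hstack([a,b])[:, :]) 
im=np.hstack([a,b]); save('a.png',cv2.resize(im,(800,300)))
save('scene.png',a);save('top.png',b)
for q in ['loupe_center','cap_center','cap_mark','jar','stand','tray']:
  for n in ['scene','top']:
    c=imaging.get_calibration(n)
    for r in spotter.spot_point(q,n)[:4]:
        v,u=r['position']; print(q,n,round(r['confidence'],2),round(u),round(v),atz(c,u,v,0.08 if q in('loupe_center','cap_center') else 0.0).round(3))
print(monitor.state())
E
```

```text
pics
loupe_center scene 0.45 224 224 [ 0.471 -0.162  0.08 ]
loupe_center top 0.48 318 208 [ 0.521 -0.179  0.08 ]
loupe_center top 0.32 242 158 [0.677 0.052 0.08 ]
cap_center scene 0.73 228 230 [ 0.501 -0.169  0.08 ]
cap_center scene 0.66 270 251 [ 0.633 -0.132  0.08 ]
cap_center scene 0.21 303 300 [ 0.798 -0.171  0.08 ]
cap_center top 0.6 316 207 [ 0.521 -0.175  0.08 ]
cap_center top 0.51 280 202 [ 0.538 -0.066  0.08 ]
cap_mark scene 0.63 230 230 [ 0.414 -0.111  0.   ]
cap_mark scene 0.61 267 247 [ 0.537 -0.073  0.   ]
cap_mark scene 0.58 228 224 [ 0.382 -0.099  0.   ]
cap_mark scene 0.37 341 165 [0.331 0.418 0.   ]
cap_mark top 0.66 283 203 [ 0.55  -0.077  0.   ]
cap_mark top 0.45 315 202 [ 0.553 -0.181  0.   ]
jar scene 0.77 231 252 [ 0.497 -0.161  0.   ]
jar scene 0.56 225 228 [ 0.396 -0.118  0.   ]
jar top 0.91 294 253 [ 0.39 -0.11  0.  ]
jar top 0.74 316 215 [ 0.512 -0.183  0.   ]
stand scene 0.71 229 256 [ 0.507 -0.175  0.   ]
stand top 0.75 316 214 [ 0.515 -0.182  0.   ]
tray scene 0.65 323 215 [0.52  0.152 0.   ]
tray top 0.63 209 214 [0.517 0.16  0.   ]
tray top 0.44 258 196 [0.572 0.003 0.   ]
{'clock': 0.7, 'joint_positions': array([-1.2345216 ,  0.59114809,  0.04841152,  1.60848878, -0.03329093,
        0.9427159 , -0.03371421]), 'dq': array([ 0.0004765 , -0.00064012, -0.00028906, -0.00086635, -0.00097278,
       -0.00211865,  0.00039333]), 'effort': array([-8.39485037e-04, -5.48453128e+01,  1.54552303e+00, -1.98493159e+01,
        9.35025833e-03,  1.34854999e-03,  1.12685865e-05]), 'eef_pos': array([0.30209159, 0.65907346, 0.23134444]), 'eef_rot': array([2.13230113e-01, 9.77002005e-01, 1.95778022e-05, 2.20939542e-05]), 'contact_force': array([ 0.45362075, -0.05560063,  0.60907559]), 'torque': array([-0.04180509, -0.01687574,  0.02062816]), 'gripper_force': 0.0, 'finger_gap': 0.08546190765116515}
```

View pics/scene.png

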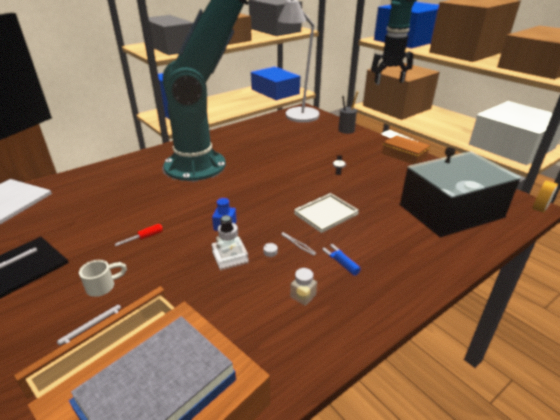

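View pics/top.png

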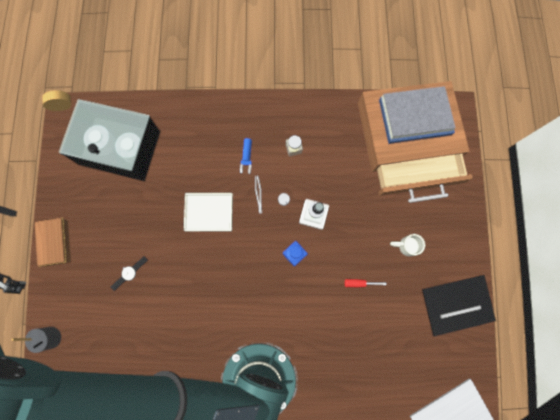

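Top view: the target is the jar in the clear stand with the black loupe at (318,208). Possible mix-ups are the blue jar (294,253), the loose small cap (284,199), the spare jar (294,145) and the black thing on the box (93,148). The tray is at (209,214). I'll move in with the wrist camera.

>>> {"method": "send_rows", "body": {
  "xyz": [
    [0.8, -4.1, 0.4],
    [0.8, -4.1, 0.4],
    [0.8, -4.1, 0.4],
    [0.8, -4.1, 0.4],
    [0.8, -4.1, 0.4],
    [0.8, -4.1, 0.4],
    [0.8, -4.1, 0.4],
    [0.8, -4.1, 0.4],
    [0.8, -4.1, 0.4],
    [0.8, -4.1, 0.4]
  ],
  "yaw": [0, 0, 0, 0, 0, 0, 0, 0, 0, 0],
  "grip": [1, 1, 1, 1, 1, 1, 1, 1, 1, 1]
}}

```text
clock: 1.7
eef_pos: [0.3824, 0.2475, 0.2718]
eef_rot: [0.213, 0.977, 0.0, 0.0]
contact_force: [0.9, 0.9, -0.5]
finger_gap: 0.0852
gripper_force: 0.0
```

>>> {"method": "send_rows", "body": {
  "xyz": [
    [0.8, -4.0, 0.3],
    [0.8, -4.0, 0.3],
    [0.8, -4.0, 0.3],
    [0.8, -4.0, 0.3],
    [0.8, -4.0, 0.3],
    [0.8, -4.0, 0.3],
    [0.8, -4.0, 0.3],
    [0.8, -4.0, 0.3],
    [0.8, -4.0, 0.3],
    [0, 0, 0]
  ],
  "yaw": [0, 0, 0, 0, 0, 0, 0, 0, 0, 0],
  "grip": [1, 1, 1, 1, 1, 1, 1, 1, 1, 1]
}}

```text
clock: 2.7
eef_pos: [0.4552, -0.1172, 0.2996]
eef_rot: [0.218, 0.976, -0.001, 0.002]
contact_force: [1.5, -0.3, -0.1]
finger_gap: 0.0855
gripper_force: 0.0
```

```bash
cat > look.py <<'E'
from h import *
import sys
c=imaging.get_calibration('wrist');im=imaging.grab_frame('wrist')
st=monitor.state();print(st['clock'],st['eef_pos'],st['joint_positions'].round(2)); V=np.asarray(c['view']);print('cam',(-V[:3,:3].T@V[:3,3]).round(3), 'right',V[0,:3].round(2))
save(sys.argv[1],im); cv2.imwrite
import pickle; pickle.dump((c,im),open(sys.argv[1]+'.pkl','wb'))
for q,z in [('loupe_center',.114),('cap_center',.086),('cap_mark',.098),('jar',.008),('stand',0)]:
    for r in spotter.spot_point(q,'wrist')[:3]:
        v,u=r['position']; print(q,round(r['confidence'],2),round(u,1),round(v,1),atz(c,u,v,z).round(4))
E
python3 look.py w1.png
```

```text
2.75 [ 0.45452272 -0.11401243  0.29893134] [-0.19  0.19  0.39  2.11 -0.09  0.86  1.39]
cam [ 0.389 -0.084  0.441] right [ 0.43  0.9  -0.  ]
loupe_center 0.93 254.8 246.3 [ 0.5177 -0.1761  0.114 ]
loupe_center 0.56 468.3 125.5 [0.4875 0.0976 0.114 ]
cap_center 0.93 254.3 234.5 [ 0.5131 -0.1769  0.086 ]
cap_center 0.82 327.7 213.6 [ 0.5273 -0.078   0.086 ]
cap_mark 0.77 319.9 212.6 [ 0.5173 -0.0865  0.098 ]
cap_mark 0.57 261.2 250.2 [ 0.5325 -0.1755  0.098 ]
cap_mark 0.51 425.8 258.5 [0.6348 0.0144 0.098 ]
jar 0.92 261.7 212.5 [ 0.5118 -0.1699  0.008 ]
jar 0.68 259.6 118.7 [ 0.3833 -0.1103  0.008 ]
jar 0.36 374.9 203.9 [ 0.5742 -0.0039  0.008 ]
stand 0.96 264.2 212.1 [ 0.5152 -0.1676  0.    ]
```

View pics/w1.png

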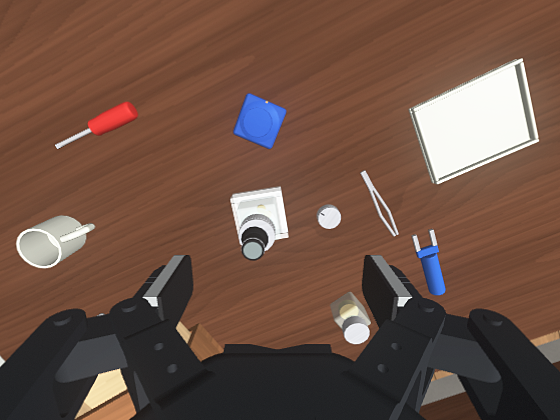

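Wrist view: the target (jar in stand, loupe on cap) is at (254,246). The blue jar is at (259,120), the small loose cap at (328,216) and the spare jar at (350,320), so the target is clear.

>>> {"method": "send_rows", "body": {
  "xyz": [
    [1, -1.2, -2.2],
    [1, -1.2, -2.2],
    [1, -1.2, -2.2],
    [1, -1.2, -2.2],
    [0, 0, 0],
    [0, 0, 0]
  ],
  "yaw": [-0.12, -0.12, -0.12, -0.12, 0, 0],
  "grip": [1, 1, 1, 1, 1, 1]
}}

```text
clock: 3.6
eef_pos: [0.4938, -0.1578, 0.21]
eef_rot: [0.438, 0.899, -0.0, -0.001]
contact_force: [-0.4, 0.2, 0.6]
finger_gap: 0.0852
gripper_force: 0.0
```

```bash
mkdir -p tmp; python3 look.py w2.png; cat > t.py <<'E'
from h import *
import pickle
def cam(n): return pickle.load(open(n+'.png.pkl','rb'))
E
python3 - <<'E'
from h import *
E
```

```text
3.65 [ 0.49401674 -0.15775328  0.21063839] [-0.13  0.39  0.46  2.1  -0.27  0.7   1.17]
cam [ 0.45  -0.099  0.352] right [ 0.79  0.62 -0.  ]
loupe_center 0.87 281.2 241.0 [ 0.5178 -0.1803  0.114 ]
cap_center 0.66 281.6 220.7 [ 0.5128 -0.1728  0.086 ]
cap_center 0.64 364.1 162.6 [ 0.5372 -0.0817  0.086 ]
cap_mark 0.87 296.6 242.7 [ 0.535  -0.1781  0.098 ]
cap_mark 0.79 351.4 164.2 [ 0.5255 -0.0904  0.098 ]
jar 0.94 280.4 195.6 [ 0.5099 -0.1697  0.008 ]
jar 0.72 223.0 86.0 [ 0.3828 -0.1105  0.008 ]
jar 0.55 93.0 318.3 [ 0.4133 -0.4716  0.008 ]
```

View pics/w2.png

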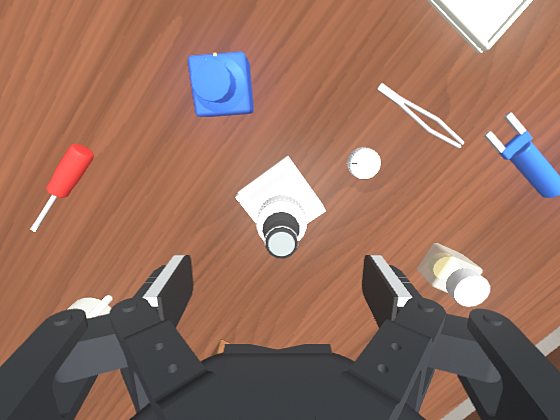

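```bash
python3 - <<'E'
from h import *
from t import cam
(c1,i1),(c2,i2)=cam('w1'),cam('w2')
ct=imaging.get_calibration('top');cs=imaging.get_calibration('scene')
print('loupe',tri([(c1,254.8,246.3),(c2,281.2,241)]),tri([(c1,254.8,246.3),(c2,281.2,241),(cs,224,224),(ct,318,208)]))
print('cap',tri([(c1,254.3,234.5),(c2,281.6,220.7)]))
print('jar',tri([(c1,261.7,212.5),(c2,280.4,195.6)]))
for n,c,p in (('1',c1,(254,247)),('2',c2,(281,240))): print(atz(c,*p,.13))
for p in [(237,195),(289,157),(325,211)]: print(atz(c2,*p,.03).round(4))
im=i2[140:300,200:360]; save('z.png',cv2.resize(im,(640,640),interpolation=cv2.INTER_CUBIC))
# tray
for q in ['tray']:
  spotter
r=imaging.grab_frame('top'); 
g=spotter.regions_of('tray','top')[0]; print(g['confidence'],g['bbox'])
m=g['region'].astype(np.uint8); rc=cv2.minAreaRect(np.argwhere(m)[:,::-1].astype(np.float32)); b=cv2.boxPoints(rc); print(b)
for p in b: print(atz(ct,*p,.016).round(3))
E
```

```text
loupe (array([ 0.51178066, -0.17265317,  0.13166195]), [np.float64(0.0016654362572225939), np.float64(0.0016654362572226095)]) (array([ 0.51523177, -0.17909589,  0.11399379]), [np.float64(0.003888211755821754), np.float64(0.002616996019829666), np.float64(0.00511824500589319), np.float64(0.0035253234591780145)])
cap (array([ 0.51454643, -0.17630611,  0.08055332]), [np.float64(0.001984521642768423), np.float64(0.0019845216427684673)])
jar (array([ 0.50685638, -0.16628495,  0.02547601]), [np.float64(0.00019490477236573585), np.float64(0.00019490477236570216)])
[ 0.51181433 -0.17286505  0.13      ]
[ 0.5125239  -0.17416656  0.13      ]
[ 0.4664 -0.1953  0.03  ]
[ 0.4862 -0.1247  0.03  ]
[ 0.5585 -0.1477  0.03  ]
0.95 [207.7, 214.2, 43.2, 39.1]
[[185. 194.]
 [231. 194.]
 [231. 231.]
 [185. 231.]]
[0.578 0.238 0.016]
[0.577 0.09  0.016]
[0.458 0.088 0.016]
[0.458 0.234 0.016]
```

View pics/z.png

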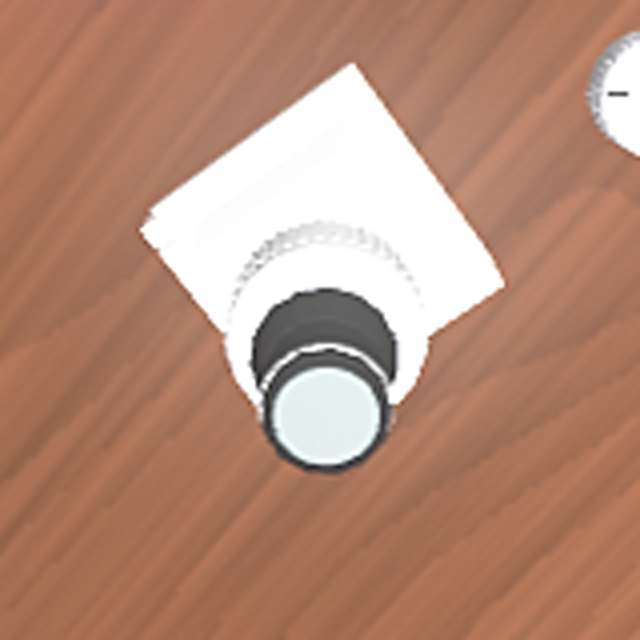

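Crop: the loupe's top centre is at w2 pixel (281.5,243). Its skirt sits on the cap, the stand corners are visible, and the loose small cap with its mark is at upper right.

```bash
python3 - <<'E'
from h import *
from t import cam
(c1,i1),(c2,i2)=cam('w1'),cam('w2')
print(atz(c2,281.5,243,.13),atz(c2,281.3,228,.101),atz(c1,253,250,.13),tri([(c1,253,250),(c2,281.5,243)]))
print(atz(c1,261,207,.062))
print('tip test', proj(c2,[.494,-.158,.13]))
E
```

```text
[ 0.51452892 -0.17603672  0.13      ] [ 0.5134888  -0.17438804  0.101     ] [ 0.51478423 -0.17566573  0.13      ] (array([ 0.51352836, -0.17480924,  0.13324407]), [np.float64(0.00010118593765411317), np.float64(0.00010118593765415304)])
[ 0.48895494 -0.15663764  0.062     ]
tip test [275.37258068 212.36573308]
```

>>> {"method": "send_rows", "body": {
  "xyz": [
    [1, -0.8, -0.5],
    [0.9, -0.8, -0.5],
    [0, 0, 0],
    [0, 0, 0],
    [0, 0, 0]
  ],
  "yaw": [0, 0, 0, 0, 0],
  "grip": [0.6, 0.6, 0.6, 0.6, 0.6]
}}

```text
clock: 4.5
eef_pos: [0.5128, -0.175, 0.2]
eef_rot: [0.44, 0.898, -0.0, -0.0]
contact_force: [-0.1, -0.3, 0.2]
finger_gap: 0.0513
gripper_force: 0.0
```

>>> {"method": "send_rows", "body": {
  "xyz": [
    [0.1, 0, -1.7],
    [0, 0, -1.7],
    [0, 0, -1.7],
    [0, 0, -1.6],
    [0, 0, 0],
    [0, 0, 0]
  ],
  "yaw": [0, 0, 0, 0, 0, 0],
  "grip": [0.6, 0.6, 0.6, 0.6, 0.6, 0.6]
}}

```text
clock: 5.1
eef_pos: [0.5139, -0.1749, 0.1334]
eef_rot: [0.439, 0.898, -0.0, -0.0]
contact_force: [0.4, 0.2, 0.4]
finger_gap: 0.0513
gripper_force: 0.0
```

```bash
python3 - <<'E'
from h import *
im=imaging.grab_frame('wrist');print(monitor.state()['contact_force'])
save('w3.png',im)
E
```

```text
[ 0.2708798  -0.70532714  0.95552899]
```

View pics/w3.png

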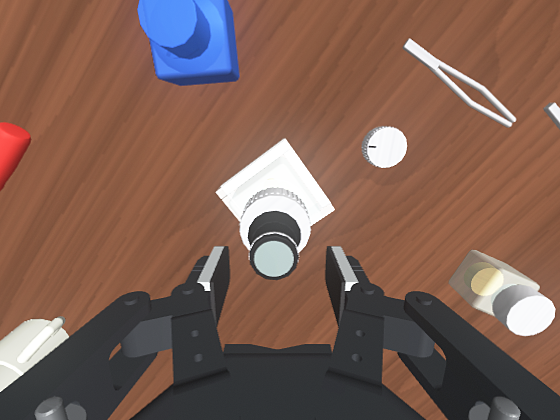

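The loupe is between the fingers at (274,258), slightly left of centre. Closing gently.

>>> {"method": "send_rows", "body": {
  "xyz": [
    [0, 0, 0],
    [0, 0, 0],
    [0, 0, 0],
    [0, 0, 0],
    [0, 0, 0],
    [0, 0, 0],
    [0, 0, 0]
  ],
  "yaw": [0, 0, 0, 0, 0, 0, 0],
  "grip": [0.5, 0.42, 0.36, 0.3, 0.25, 0.25, 0.25],
  "force": 20
}}

```text
clock: 5.85
eef_pos: [0.5141, -0.1749, 0.1333]
eef_rot: [0.439, 0.898, -0.0, -0.0]
contact_force: [-0.5, 1.1, 0.2]
finger_gap: 0.0211
gripper_force: 0.0
```

```bash
python3 - <<'E'
from h import *
im=imaging.grab_frame('wrist')
save('w4.png',im[120:400,140:420])
c=imaging.get_calibration('wrist'); s=monitor.state(); p=s['eef_pos']
for d in (0,.003,.022): print(d,proj(c,p-[0,0,d]))
E
```

```text
0 [274.3013597  258.55122615]
0.003 [274.3520305  255.99172242]
0.022 [274.63497961 241.6981739 ]
```

View pics/w4.png

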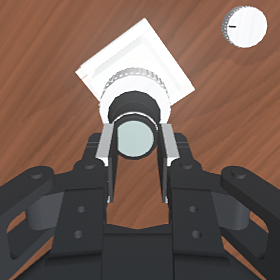

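```bash
python3 - <<'E'
from h import *
from scipy.spatial.transform import Rotation as R
c=imaging.get_calibration('wrist'); s=monitor.state(); p=s['eef_pos'];y=R.from_quat(s['eef_rot']).as_matrix()[:,1]
print(s['finger_gap'],s['gripper_force'])
for h in (.0105,.014):
  for d in (0,.01,.022):print(h,d,proj(c,p-[0,0,d]+h*y)-[140,120],proj(c,p-[0,0,d]-h*y)-[140,120])
E
```

```text
0.021343716459974932 0.0
0.0105 0 [153.70508525 138.54656085] [114.89748751 138.55803019]
0.0105 0.01 [152.75277334 130.35808669] [116.17404444 130.3688542 ]
0.0105 0.022 [151.74519612 121.69372623] [117.52468005 121.70376739]
0.014 0 [160.17335849 138.54548093] [108.42910024 138.56077358]
0.014 0.01 [158.84951693 130.35691932] [110.07721291 130.37127618]
0.014 0.022 [157.44885565 121.69249824] [111.82095593 121.70588659]
```

>>> {"method": "send_rows", "body": {
  "xyz": [
    [0, 0, 0],
    [0, 0, 0],
    [0, 0, 0]
  ],
  "yaw": [0, 0, 0],
  "grip": [0.2, 0.15, 0.12],
  "force": 20
}}

```text
clock: 6.2
eef_pos: [0.5141, -0.1749, 0.1333]
eef_rot: [0.439, 0.898, -0.0, 0.0]
contact_force: [0.2, 0.1, 0.2]
finger_gap: 0.0103
gripper_force: 0.0
```

```bash
python3 - <<'E'
from h import *
im=imaging.grab_frame('wrist');print(monitor.state()['finger_gap'],monitor.state()['gripper_force'])
save('w5.png',cv2.resize(im[200:320,200:350],None,fx=4,fy=4,interpolation=cv2.INTER_CUBIC))
E
```

```text
0.010459169980017965 0.0
```

View pics/w5.png

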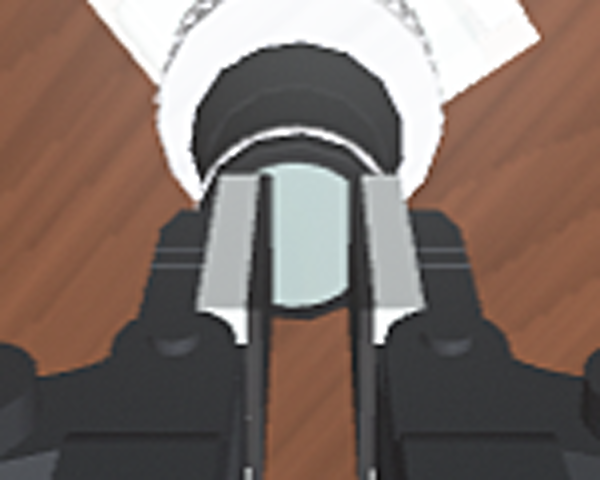

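The crop shows the fingers closed above the loupe without touching it, tip edges at about (254..300,244). I'll work out the real tip height.

```bash
python3 - <<'E'
from h import *
from scipy.spatial.transform import Rotation as R
c=imaging.get_calibration('wrist'); s=monitor.state(); p=s['eef_pos'];M=R.from_quat(s['eef_rot']).as_matrix()
V=np.asarray(c['view']);o=-V[:3,:3].T@V[:3,3];print('cam in tool',M.T@(o-p)); 
x=M[:,0]*np.sign(M[:,0]@(o-p)); y=M[:,1]
for d in (-.01,-.005,0,.005,.01,.022): print(d,proj(c,p-[0,0,d]+.011*x+.0052*y).round(1),proj(c,p-[0,0,d]+.011*x-.0052*y).round(1))
print(proj(c,[.514,-.175,.130]),proj(c,[.514,-.175,.120]))
E
```

```text
cam in tool [ 0.0738878   0.00153445 -0.14174384]
-0.01 [284.5 248.1] [263.6 248.1]
-0.005 [284.3 243.9] [264.  243.9]
0 [284.1 239.9] [264.4 239.9]
0.005 [283.8 236.2] [264.8 236.2]
0.01 [283.6 232.6] [265.2 232.7]
0.022 [283.2 225. ] [266. 225.]
[274.1743501  255.78245579] [274.34010141 247.90178191]
```

>>> {"method": "send_rows", "body": {
  "xyz": [
    [0, 0, 0],
    [0, 0, 0],
    [0, 0, 0],
    [0, 0, 0],
    [0, 0, 0],
    [0, 0, 0],
    [0, 0, -0.6],
    [0, 0, -0.6],
    [0, 0, -0.8],
    [0, 0, 0]
  ],
  "yaw": [0, 0, 0, 0, 0, 0, 0, 0, 0, 0],
  "grip": [0.7, 0.7, 0.7, 0.7, 0.7, 0.7, 0.7, 0.7, 0.7, 0.7]
}}

```text
clock: 7.25
eef_pos: [0.5131, -0.1745, 0.1119]
eef_rot: [0.439, 0.898, -0.0, -0.001]
contact_force: [0.6, 0.3, -0.3]
finger_gap: 0.0595
gripper_force: 0.0
```

>>> {"method": "send_rows", "body": {
  "xyz": [
    [0, 0, 0],
    [0, 0, 0],
    [0, 0, 0],
    [0, 0, 0],
    [0, 0, 0],
    [0, 0, 0],
    [0, 0, 0]
  ],
  "yaw": [0, 0, 0, 0, 0, 0, 0],
  "grip": [0.55, 0.48, 0.42, 0.37, 0.33, 0.3, 0.28],
  "force": 20
}}

```text
clock: 7.95
eef_pos: [0.5141, -0.1751, 0.1136]
eef_rot: [0.439, 0.898, 0.0, 0.0]
contact_force: [-1.0, -0.1, 2.5]
finger_gap: 0.0268
gripper_force: 19.6
```

>>> {"method": "send_rows", "body": {
  "xyz": [
    [0, 0, 0],
    [0, 0, 0.5],
    [0, 0, 1],
    [0, 0, 1.5],
    [0, 0, 2],
    [0, 0, 2],
    [0, 0, 0],
    [0, 0, 0]
  ],
  "yaw": [0, 0, 0, 0, 0, 0, 0, 0],
  "grip": [0.2, 0.2, 0.2, 0.2, 0.2, 0.2, 0.2, 0.2],
  "force": 30
}}

```text
clock: 8.75
eef_pos: [0.5143, -0.1747, 0.1838]
eef_rot: [0.439, 0.898, 0.0, 0.001]
contact_force: [1.1, 0.2, -1.6]
finger_gap: 0.0266
gripper_force: 29.5
```

```bash
python3 look.py w6.png; python3 - <<'E'
from h import *
from t import cam
c,im=cam('w6')
for r in spotter.regions_of('loupe_center','wrist')[:2]: print(r['confidence'],r['bbox'])
for r in spotter.regions_of('cap_center','wrist')[:3]: print(r['confidence'],r['bbox'])
p=monitor.state()['eef_pos']
for z in (-.02,-.01,0,.01,.02): print(z,proj(c,p+[0,0,z]).round(1))
save('w6c.png',cv2.resize(im[120:320,160:400],None,fx=2.5,fy=2.5,interpolation=cv2.INTER_CUBIC))
E
```

```text
8.8 [ 0.51382329 -0.17452751  0.18311584] [-0.08  0.46  0.43  2.08 -0.31  0.67  1.22]
cam [ 0.47  -0.116  0.325] right [0.79 0.61 0.  ]
cap_center 0.85 366.2 137.3 [ 0.5371 -0.0845  0.086 ]
cap_center 0.67 273.8 202.1 [ 0.5116 -0.1733  0.086 ]
cap_mark 0.79 286.1 224.3 [ 0.5295 -0.1794  0.098 ]
cap_mark 0.61 352.7 138.3 [ 0.5261 -0.0929  0.098 ]
jar 0.62 211.9 59.8 [ 0.3868 -0.1133  0.008 ]
jar 0.58 276.8 181.3 [ 0.513  -0.1708  0.008 ]
jar 0.49 38.5 170.0 [ 0.2984 -0.3217  0.008 ]
0.85 [279.1, 261.0, 56.0, 73.8]
0.23 [275.7, 199.8, 61.6, 52.9]
0.83 [368.2, 143.1, 36.0, 40.2]
0.79 [276.6, 199.2, 58.9, 52.0]
0.23 [428.3, 90.6, 91.6, 70.8]
-0.02 [273.8 242. ]
-0.01 [273.6 249.2]
0 [273.4 257.3]
0.01 [273.2 266.5]
0.02 [272.9 276.8]
```

View pics/w6c.png

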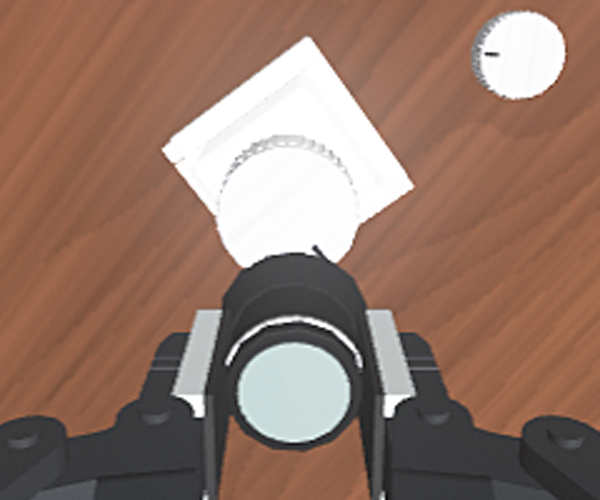

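The crop shows the loupe held upright between the pads, with the cap left on the jar and its black line at about (288,222). Over to the tray.

>>> {"method": "send_rows", "body": {
  "xyz": [
    [0, 1.5, 0.5],
    [0, 3, 0],
    [0, 4, 0],
    [0, 4, 0],
    [0.1, 4, 0],
    [0.1, 4, 0],
    [0.1, 4, 0],
    [0.1, 4, 0],
    [0, 3.2, 0],
    [0, 2, 0]
  ],
  "yaw": [0, 0, 0, 0, 0, 0, 0, 0, 0, 0],
  "grip": [0.2, 0.2, 0.2, 0.2, 0.2, 0.2, 0.2, 0.2, 0.2, 0.2]
}}

```text
clock: 10.15
eef_pos: [0.5178, 0.1657, 0.188]
eef_rot: [0.438, 0.899, 0.0, -0.0]
contact_force: [-0.6, -0.0, -0.2]
finger_gap: 0.0267
gripper_force: 29.6
```

>>> {"method": "send_rows", "body": {
  "xyz": [
    [0, 0, -2],
    [0, 0, -3],
    [0, 0, -3],
    [0, 0, -3],
    [0, 0, -2],
    [0, 0, -1],
    [0, 0, 0],
    [0, 0, 0]
  ],
  "yaw": [0, 0, 0, 0, 0, 0, 0, 0],
  "grip": [0.2, 0.2, 0.2, 0.2, 0.2, 0.2, 0.2, 0.2]
}}

```text
clock: 10.95
eef_pos: [0.5187, 0.162, 0.0488]
eef_rot: [0.439, 0.898, 0.0, 0.0]
contact_force: [0.5, -0.7, -0.0]
finger_gap: 0.0268
gripper_force: 29.6
```

```bash
python3 - <<'E'
from h import *
s=monitor.state();print(s['clock'],s['eef_pos'],s['contact_force'],s['finger_gap'])
ct=imaging.get_calibration('top');imaging.grab_frame('wrist');c=imaging.get_calibration('wrist')
for q in ('tray','loupe_center'):
  for r in spotter.regions_of(q,'wrist')[:2]: print(q,r['confidence'],r['bbox'])
for r in spotter.spot_point('loupe_center','wrist')[:2]: v,u=r['position'];print(r['confidence'],atz(c,u,v,.055))
for r in spotter.spot_point('tray','wrist')[:2]: v,u=r['position'];print(r['confidence'],atz(c,u,v,0))
E
```

```text
10.95 [0.51865896 0.16200597 0.04875565] [ 0.45654824 -0.68774554 -0.00084755] 0.02675476008996277
tray 0.57 [284.1, 215.3, 283.3, 269.3]
loupe_center 0.86 [278.2, 261.6, 58.4, 74.8]
0.62 [0.51933925 0.16392416 0.055     ]
0.71 [0.52347357 0.1638566  0.        ]
```

Descend the rest of the way, feeling for contact.

>>> {"method": "send_rows", "body": {
  "xyz": [
    [0, 0, -0.8],
    [0, 0, -0.8],
    [0, 0, -0.5],
    [0, 0, -0.3],
    [0, 0, -0.2],
    [0, 0, 0]
  ],
  "yaw": [0, 0, 0, 0, 0, 0],
  "grip": [0.2, 0.2, 0.2, 0.2, 0.2, 0.2]
}}

```text
clock: 11.8
eef_pos: [0.5179, 0.1619, 0.0219]
eef_rot: [0.439, 0.898, -0.0, -0.0]
contact_force: [0.1, 0.3, 0.1]
finger_gap: 0.0265
gripper_force: 29.6
```

>>> {"method": "send_rows", "body": {
  "xyz": [
    [0, 0, -0.1],
    [0, 0, -0.1],
    [0, 0, 0]
  ],
  "yaw": [0, 0, 0],
  "grip": [0.2, 0.2, 0.2]
}}

```text
clock: 12.1
eef_pos: [0.5183, 0.1621, 0.0207]
eef_rot: [0.439, 0.898, 0.0, 0.0]
contact_force: [-0.8, 0.8, 2.2]
finger_gap: 0.0264
gripper_force: 29.9
```

>>> {"method": "send_rows", "body": {
  "xyz": [
    [0, 0, 0],
    [0, 0, 0],
    [0, 0, 0],
    [0, 0, 0],
    [0, 0, 0],
    [0, 0, 1],
    [0, 0, 2],
    [0, 0, 4],
    [0, 0, 4.5],
    [0, 0, 4.5]
  ],
  "yaw": [0, 0, 0, 0, 0, 0, 0, 0, 0, 0],
  "grip": [0.36, 0.45, 0.6, 0.75, 0.8, 0.8, 0.8, 0.8, 0.8, 0.8]
}}

```text
clock: 13.1
eef_pos: [0.5175, 0.1618, 0.1823]
eef_rot: [0.439, 0.898, -0.0, -0.0]
contact_force: [0.2, 0.4, -0.7]
finger_gap: 0.0681
gripper_force: 0.0
```

```bash
python3 - <<'E'
from h import *
s=monitor.state();print(s['clock'],s['eef_pos'],s['contact_force'],s['finger_gap'])
c=imaging.get_calibration('wrist');imaging.grab_frame('wrist')
for r in spotter.spot_point('loupe_center','wrist')[:2]: v,u=r['position'];print(r['confidence'],atz(c,u,v,.021))
for r in spotter.spot_point('tray','wrist')[:2]: v,u=r['position'];print(r['confidence'],atz(c,u,v,0))
for r in spotter.regions_of('loupe_center','wrist')[:2]: print(r['confidence'],r['bbox'])
for z in (.005,.037): print(proj(c,[.518,.162,z]))
# cap mark angle from w6
from t import cam
c6,i6=cam('w6')
m=atz(c6,288,222,.098); print('mark',m)
E
```

```text
13.1 [0.51750902 0.16184031 0.18225518] [ 0.20063639  0.3998545  -0.72626736] 0.0680803800175617
0.7 [0.52425689 0.158386   0.021     ]
0.77 [0.52164364 0.16022683 0.        ]
0.71 [278.7, 188.8, 29.6, 31.5]
[276.32077802 184.68962648]
[276.2165503  191.79427173]
mark [ 0.52949704 -0.17680815  0.098     ]
```

>>> {"method": "send_rows", "body": {
  "xyz": [
    [0, -2, 0],
    [0, -3.5, 0],
    [0, -4.2, 0],
    [0, -4.2, 0],
    [-0.1, -4.2, 0],
    [-0.1, -4.2, 0],
    [-0.1, -4.2, 0],
    [-0.1, -4, 0],
    [0, -3, 0],
    [0, 0, 0]
  ],
  "yaw": [0, 0, 0, 0, 0, 0, 0, 0, 0, 0],
  "grip": [0.8, 0.8, 0.8, 0.8, 0.8, 0.8, 0.8, 0.8, 0.8, 0.8]
}}

```text
clock: 14.3
eef_pos: [0.5122, -0.1784, 0.1793]
eef_rot: [0.443, 0.896, -0.002, -0.0]
contact_force: [0.1, 0.1, -0.1]
finger_gap: 0.0682
gripper_force: 0.0
```

```bash
python3 look.py w7.png; python3 - <<'E'
from h import *
from t import cam
c,im=cam('w7')
save('w7c.png',cv2.resize(im[130:280,170:370],None,fx=4,fy=4,interpolation=cv2.INTER_CUBIC))
rs=spotter.regions_of('cap_center','wrist')
for r in rs[:3]: print(r['confidence'],r['bbox'])
E
```

```text
14.35 [ 0.51237009 -0.17523012  0.1790602 ] [-0.08  0.47  0.44  2.08 -0.31  0.66  1.23]
cam [ 0.469 -0.118  0.321] right [ 0.79  0.61 -0.  ]
cap_center 0.81 277.5 200.7 [ 0.5101 -0.1732  0.086 ]
cap_center 0.75 373.3 138.8 [ 0.5393 -0.0867  0.086 ]
cap_mark 0.89 294.6 222.9 [ 0.5306 -0.1769  0.098 ]
jar 0.88 218.3 55.7 [ 0.3886 -0.1095  0.008 ]
jar 0.57 281.0 179.7 [ 0.5123 -0.17    0.008 ]
0.85 [372.4, 142.7, 33.7, 39.6]
0.6 [279.6, 203.9, 64.2, 62.4]
0.24 [36.5, 172.4, 65.6, 95.4]
```

View pics/w7c.png

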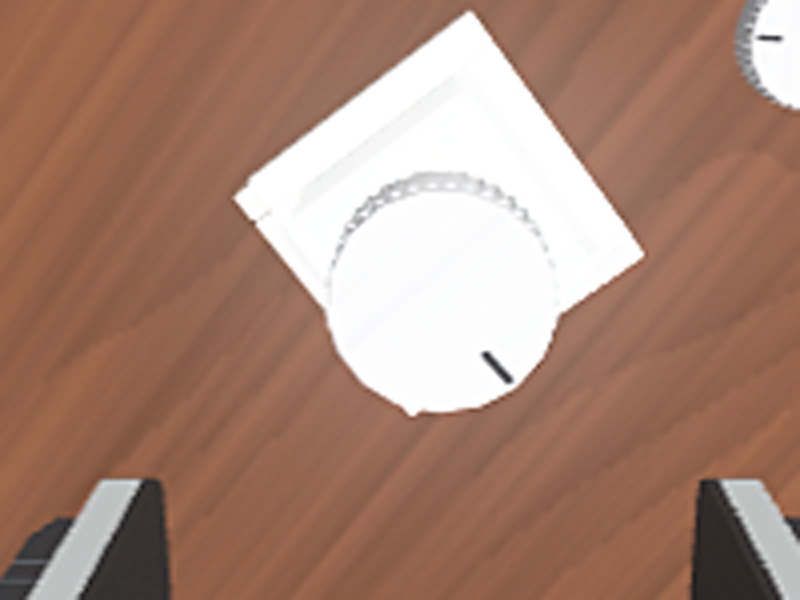

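The cap is clear, with its black line at (294,222) and its top centre at (280,205).

```bash
python3 - <<'E'
from h import *
from t import cam
c,im=cam('w7')
f=lambda u,v,z: atz(c,170+u/4,130+v/4,z)
ce=f(441.5,301,.098);a=f(485,353,.098);b=f(512,382,.098);d=b-a;e=(a+b)/2-ce
print('cap',ce,'ang',np.degrees(np.arctan2(d[1],d[0])),np.degrees(np.arctan2(e[1],e[0])),np.hypot(*e[:2]))
print('diam',np.linalg.norm(f(327,301,.098)-f(556,301,.098)))
L,T,Rr=f(234,198,.03),f(471,10,.03),f(644,254,.03)
print('stand c',(L+Rr)/2,[np.degrees(np.arctan2(*(q-p)[1::-1])) for p,q in ((T,Rr),(L,T))])
E
```

```text
cap [ 0.51214473 -0.17203124  0.098     ] ang -10.88449653171966 -13.177088646650022 0.01844065975648508
diam 0.046032634684625054
stand c [ 0.51284345 -0.1725944   0.03      ] [np.float64(-16.120447240466493), np.float64(75.24217581244058)]
```

>>> {"method": "send_rows", "body": {
  "xyz": [
    [-0.1, 0.2, -2],
    [0, 0, -2.2],
    [0, 0, -2.2],
    [0, 0, -1.8],
    [0, 0, -1],
    [0, 0, -0.8],
    [0, 0, -0.8],
    [0, 0, 0],
    [0, 0, 0]
  ],
  "yaw": [0, 0, 0, 0, 0, 0, 0, 0, 0],
  "grip": [0.8, 0.8, 0.8, 0.8, 0.8, 0.8, 0.8, 0.8, 0.8]
}}

```text
clock: 15.55
eef_pos: [0.5134, -0.171, 0.0726]
eef_rot: [0.439, 0.898, 0.0, 0.0]
contact_force: [-0.9, -0.7, -0.2]
finger_gap: 0.0684
gripper_force: 0.0
```

>>> {"method": "send_rows", "body": {
  "xyz": [
    [0, 0, 0],
    [0, 0, 0],
    [0, 0, 0],
    [0, 0, 0],
    [0, 0, 0],
    [0, 0, 0]
  ],
  "yaw": [0, 0, 0, 0, 0, 0],
  "grip": [0.7, 0.62, 0.56, 0.52, 0.48, 0.48],
  "force": 30
}}

```text
clock: 16.15
eef_pos: [0.5124, -0.1717, 0.0726]
eef_rot: [0.44, 0.898, -0.0, -0.0]
contact_force: [-4.5, -2.9, 5.7]
finger_gap: 0.0472
gripper_force: 31.8
```

>>> {"method": "send_rows", "body": {
  "xyz": [
    [-0.1, -0.1, 0],
    [0, 0, 0],
    [0, 0, 0],
    [0, 0, 0]
  ],
  "yaw": [0, 0, 0, 0],
  "grip": [0.4, 0.4, 0.4, 0.4],
  "force": 90
}}

```text
clock: 16.55
eef_pos: [0.5121, -0.1723, 0.0728]
eef_rot: [0.44, 0.898, 0.0, 0.0]
contact_force: [-2.8, -1.3, 6.7]
finger_gap: 0.0465
gripper_force: 91.3
```

```bash
python3 look.py w8.png; python3 -c "
from h import *
s=monitor.state();print(s['contact_force'],s['torque'],s['gripper_force'],s['finger_gap'])"
```

```text
16.6 [ 0.51212533 -0.17225259  0.07279747] [ 0.02  0.63  0.3   2.14 -0.43  0.43  1.33]
cam [ 0.468 -0.113  0.215] right [0.79 0.61 0.  ]
cap_center 0.96 275.8 274.5 [ 0.514  -0.1733  0.086 ]
cap_center 0.58 414.2 157.3 [ 0.5264 -0.0898  0.086 ]
cap_mark 0.88 396.8 157.2 [ 0.5155 -0.0962  0.098 ]
cap_mark 0.6 302.6 312.3 [ 0.532  -0.1758  0.098 ]
jar 0.68 275.8 217.3 [ 0.5121 -0.1714  0.008 ]
jar 0.67 181.6 30.5 [ 0.3893 -0.1094  0.008 ]
[-2.93770714 -2.0858714   7.29858317] [-0.36101499  0.65212648  0.00529831] 91.28378564819286 0.04605154738626881
```

>>> {"method": "send_rows", "body": {
  "xyz": [
    [0, 0, 0],
    [0, 0, 0],
    [0, 0, 0],
    [0, 0, 0],
    [0, 0, 0],
    [0, 0, 0],
    [0, 0, 0],
    [0, 0, 0],
    [0, 0, 0],
    [0, 0, 0]
  ],
  "yaw": [0.05, 0.07, 0.07, 0.07, 0.07, 0.08, 0.09, 0.1, 0.1, 0.1],
  "grip": [0.4, 0.4, 0.4, 0.4, 0.4, 0.4, 0.4, 0.4, 0.4, 0.4]
}}

```text
clock: 17.85
eef_pos: [0.5116, -0.1721, 0.0727]
eef_rot: [0.053, 0.999, 0.0, -0.0]
contact_force: [-3.2, -2.4, 5.6]
finger_gap: 0.0463
gripper_force: 91.4
```

```bash
cat > ang.py <<'E'
from h import *
import sys
from scipy.spatial.transform import Rotation as R
c=imaging.get_calibration('wrist');im=imaging.grab_frame('wrist');s=monitor.state()
x=R.from_quat(s['eef_rot']).as_matrix()[:,1]
print(s['clock'],s['eef_pos'],'F',s['contact_force'].round(1),'T',s['torque'].round(2),'yaw',np.degrees(np.arctan2(x[1],x[0])).round(1),s['joint_positions'].round(2))
z=float(sys.argv[1])
for q,h in (('cap_center',0),('cap_mark',.012)):
  for r in spotter.spot_point(q,'wrist')[:3]:
    v,u=r['position'];p=atz(c,u,v,z+h);e=p-[.5125,-.1725,0];print(q,r['confidence'],round(u),round(v),p.round(4),np.degrees(np.arctan2(e[1],e[0])).round(1),np.hypot(*e[:2]).round(4))
E
python3 ang.py .086
```

```text
17.9 [ 0.51158312 -0.17214147  0.07270063] F [-1.9 -1.9  5. ] T [-0.28  0.56  0.04] yaw 84.1 [ 0.17  0.61  0.1   2.13 -0.14  0.41  1.85]
cap_center 0.87 400 261 [ 0.5137 -0.1108  0.086 ] 88.9 0.0617
cap_center 0.69 274 274 [ 0.5138 -0.1729  0.086 ] -17.9 0.0014
cap_mark 0.65 394 253 [ 0.5023 -0.1183  0.098 ] 100.7 0.0552
cap_mark 0.58 306 312 [ 0.5289 -0.1596  0.098 ] 38.1 0.0208
```

>>> {"method": "send_rows", "body": {
  "xyz": [
    [0, 0, 0],
    [0, 0, 0],
    [0, 0, 0],
    [0, 0, 0],
    [0, 0, 0]
  ],
  "yaw": [0.1, 0.1, 0.1, 0, 0],
  "grip": [0.4, 0.4, 0.4, 0.4, 0.4]
}}

```text
clock: 18.5
eef_pos: [0.5115, -0.1721, 0.0727]
eef_rot: [-0.095, 0.996, 0.0, -0.001]
contact_force: [-3.0, -2.1, 7.6]
finger_gap: 0.046
gripper_force: 91.7
```

```bash
python3 ang.py .086
```

```text
18.55 [ 0.51154105 -0.17209331  0.07275329] F [-3.2 -2.2  6.5] T [-0.35  0.63  0.02] yaw 100.9 [ 0.22  0.6   0.02  2.13 -0.03  0.41  2.04]
cap_center 0.9 277 274 [ 0.514  -0.1715  0.086 ] 34.5 0.0018
cap_center 0.86 381 293 [ 0.5152 -0.1173  0.086 ] 87.2 0.0553
cap_mark 0.81 305 313 [ 0.5251 -0.1558  0.098 ] 53.0 0.021
cap_mark 0.79 378 285 [ 0.5043 -0.1259  0.098 ] 100.0 0.0473
```

>>> {"method": "send_rows", "body": {
  "xyz": [
    [0, 0, 0.2],
    [0, 0, 0.2],
    [0, 0, 0.1],
    [0, 0, 0],
    [0, 0, 0]
  ],
  "yaw": [0, 0, 0, 0, 0],
  "grip": [0.4, 0.4, 0.4, 0.4, 0.4]
}}

```text
clock: 19.15
eef_pos: [0.5124, -0.1718, 0.0773]
eef_rot: [-0.095, 0.995, -0.0, 0.0]
contact_force: [0.1, -2.2, -1.2]
finger_gap: 0.0458
gripper_force: 92.1
```

```bash
python3 ang.py .091
```

```text
19.2 [ 0.5123573  -0.17188734  0.07726361] F [-0.3 -0.9 -0.3] T [-0.19  0.11 -0.  ] yaw 100.9 [ 0.22  0.6   0.02  2.13 -0.03  0.42  2.03]
cap_center 0.97 375 289 [ 0.5135 -0.1208  0.091 ] 88.9 0.0518
cap_center 0.75 276 273 [ 0.5142 -0.1718  0.091 ] 21.7 0.0018
cap_mark 0.77 372 277 [ 0.5013 -0.1299  0.103 ] 104.8 0.0441
cap_mark 0.74 275 275 [ 0.5083 -0.1732  0.103 ] -170.2 0.0043
cap_mark 0.67 306 312 [ 0.525  -0.1553  0.103 ] 53.9 0.0213
```

The wrist load is below 1 N, so the jar stayed down and the cap is free. Lifting.

>>> {"method": "send_rows", "body": {
  "xyz": [
    [0, 0, 0.3],
    [0, 0, 0.5],
    [0, 0, 0.6],
    [0, 0, 0.7],
    [0, 0, 0.7],
    [0, 0, 0.6],
    [0, 0, 0.4],
    [0, 0, 0],
    [0, 0, 0],
    [0, 0, 0]
  ],
  "yaw": [0, 0, 0, 0, 0, 0, 0, 0, 0, 0],
  "grip": [0.4, 0.4, 0.4, 0.4, 0.4, 0.4, 0.4, 0.4, 0.4, 0.4]
}}

```text
clock: 20.3
eef_pos: [0.5119, -0.1719, 0.1151]
eef_rot: [-0.095, 0.995, 0.0, -0.0]
contact_force: [0.0, 0.1, -0.9]
finger_gap: 0.046
gripper_force: 92.0
```

```bash
python3 look.py w9.png; python3 ang.py .129; python3 - <<'E'
from h import *
for n in ('scene','top'):
  c=imaging.get_calibration(n);imaging.grab_frame(n)
  for q in ('jar','loupe_center','stand'):
    for r in spotter.spot_point(q,n)[:2]:
      v,u=r['position'];print(n,q,round(r['confidence'],2),round(u,1),round(v,1),atz(c,u,v,.021 if q[0]=='l' else .008).round(3))
E
```

```text
20.35 [ 0.51185491 -0.17185066  0.11500741] [ 0.22  0.53  0.03  2.11 -0.03  0.5   2.03]
cam [ 0.44  -0.185  0.257] right [-0.19  0.98 -0.  ]
cap_center 0.63 363.3 265.3 [ 0.5218 -0.112   0.086 ]
cap_center 0.6 275.4 271.2 [ 0.537  -0.1679  0.086 ]
cap_mark 0.87 359.0 256.7 [ 0.511  -0.1213  0.098 ]
cap_mark 0.81 305.3 314.1 [ 0.5572 -0.1443  0.098 ]
jar 0.83 274.4 200.4 [ 0.5116 -0.1741  0.008 ]
jar 0.75 378.4 65.9 [ 0.3888 -0.1146  0.008 ]
20.65 [ 0.51202621 -0.17191562  0.11516433] F [-0.2 -0.7  0. ] T [-0.    0.03  0.04] yaw 100.9 [ 0.22  0.53  0.03  2.11 -0.03  0.5   2.03]
cap_center 0.97 274 271 [ 0.5129 -0.1728  0.129 ] -39.8 0.0005
cap_center 0.68 362 265 [ 0.5014 -0.1311  0.129 ] 105.0 0.0429
cap_mark 0.92 360 257 [ 0.492  -0.1383  0.141 ] 121.0 0.0399
cap_mark 0.62 306 314 [ 0.5254 -0.155   0.141 ] 53.6 0.0218
scene jar 0.64 232.0 250.0 [ 0.498 -0.159  0.008]
scene jar 0.53 224.4 227.0 [ 0.399 -0.121  0.008]
scene loupe_center 0.68 324.6 209.4 [0.523 0.153 0.021]
scene stand 0.74 229.7 257.7 [ 0.521 -0.18   0.008]
top loupe_center 0.51 206.4 210.2 [0.524 0.167 0.021]
top stand 0.42 312.7 215.0 [ 0.51  -0.171  0.008]
```

```bash
python3 -c "
from h import *
print(manip.hand_in())"
```

```text
the job is handed in; nothing more can be done
None
```

I handed the job in at about 21 s on the robot clock. The loupe stands in the tray, and the cap was unscrewed about 63° and is held level, about 2 cm above the mouth of the jar, which stayed in its stand; the hand-in returned no verdict.

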